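# Hang the wide sample tray back on its rack

### The job

Put the wide parts tray with the red grip back on the aluminium rack: hang it by its long steel bar, one end of the bar in each of the two hooks. Carry it without tipping it, check that both bar ends sit right down in their hooks before you let go, then let it hang free; leave the small tray with the blue grip where it stands.

Things in the scene. Friction and masses are not known exactly. Their poses are not given: they have to be found in the camera images.
- wide_tray: Tray to hang, 0.3-0.55 kg, standing on the table: open grey tray 80 (x) x 150 (y) x 35 mm, uprights at y=+-75 carry a steel bar along y, axis 105 above the underside, 14 thick, 260 long, sticking out 55 past each upright, red end discs 24 across, 10 thick. Red grip 18x18 in section, 64 long (y), at mid-bar: pinch across x from above. Origin: centre of underside, z up. Same either way round.
- hook_left: Left (+y) hook of the fixed rack: dark 8 mm rod, upward V, flat bottom, mouth 44 mm wide in x. Origin: where the bar's axis lies when seated, 165 mm above the table; tip 25 above it, underside 15 below. x points from tip to post (away from the robot), y left along the seated bar, z up. Posts and crossbar stand 75 or more behind the origin, tops 29 above it; all else between the hooks is clear.
- hook_right: Right (-y) hook of the same rack, alike, with the same axes, 210 mm from the left one along y. Bar ends lie in the hooks midway between upright and end disc; the tray passes down between the hooks.
- small_tray: Bystander, to be left alone: a small tray, 80 by 130 mm and as high as the wide one, with a blue grip and a bar that ends at its uprights. Origin: centre of its underside; z up. It stands beside the wide tray, on its left or right.

How it is judged:
On the way:
1. Both bar ends are down in their hooks while the gripper still holds the wide tray (x of hook_left in the frame of wide_tray between -0.012 and 0.012 m and z of hook_left in the frame of wide_tray between 0.095 and 0.115 m and x of hook_right in the frame of wide_tray between -0.012 and 0.012 m and z of hook_right in the frame of wide_tray between 0.095 and 0.115 m and ((y of hook_left in the frame of wide_tray between 0.078 and 0.132 m and y of hook_right in the frame of wide_tray between -0.132 and -0.078 m) or (y of hook_right in the frame of wide_tray between 0.078 and 0.132 m and y of hook_left in the frame of wide_tray between -0.132 and -0.078 m)) and contact force between the fingers and wide_tray above 1 N), for 0.2 s.
At the end, for the whole second after the job is handed in: The wide tray hangs released and at rest by its bar, both hooks carrying load: at each hook the bar's axis is within 12 mm of the seat across the bar and within 10 mm in height, each hook lies between an upright and an end disc, and the tray hangs within 10 degrees of level (x of hook_left in the frame of wide_tray between -0.012 and 0.012 m and z of hook_left in the frame of wide_tray between 0.095 and 0.115 m and x of hook_right in the frame of wide_tray between -0.012 and 0.012 m and z of hook_right in the frame of wide_tray between 0.095 and 0.115 m and ((y of hook_left in the frame of wide_tray between 0.078 and 0.132 m and y of hook_right in the frame of wide_tray between -0.132 and -0.078 m) or (y of hook_right in the frame of wide_tray between 0.078 and 0.132 m and y of hook_left in the frame of wide_tray between -0.132 and -0.078 m)) and contact force between wide_tray and hook_left above 0.3 N and contact force between wide_tray and hook_right above 0.3 N and angle between wide_tray's own z axis and vertical below 0.18 rad and linear speed of wide_tray below 0.03 m/s and angular speed of wide_tray below 0.3 rad/s); the robot touches nothing.
It fails at once if The small tray is moved more than 20 mm (distance of small_tray from where it was at the start of the episode above 0.02 m).
It fails at once if The wide tray is tipped more than 35 degrees (angle between wide_tray's own z axis and vertical above 0.61 rad).
It also fails if it takes over 43 s, if anything falls off the work surface, if the arm or the gripper's body presses on something with over 40 N, if the wrist force passes 120 N, or if a joint passes its speed limit or range.

### The arm

A 6-joint arm with a two-finger parallel gripper is mounted at the origin on the work surface. World frame = base frame: x ahead of the robot, y to its left, z up, the work surface at z = 0. Lengths are in m, angles in rad, forces in N, time in s.
With the tool pointing down it reaches from about 0.3 to 0.875 m from the base axis. Payload 4.2 kg.
Tool frame: the origin (TCP) lies midway between the tips of the shut fingers; the grasp point (between the pads) lies 19 mm behind it; z points along the fingers, y is the line along which they close (so a half turn about z gives the same grasp; the last joint's range is limited). The gripper opens to 85 mm and grips with 20 to 120 N. Pads are 22 mm wide; open, the fingers measure 114 mm over their backs; the gripper's body (76 mm by 85 mm) begins 54 mm behind the grasp point. The pads swing forward as they close: fully open they stand 13 mm farther back than shut.
Start: joints at [1.221, 0.32, 1.565, -0, 1.257, -0.02], TCP at [0.186, 0.544, 0.194] pointing down, gripper open.
Joint ranges: [-3.11, 3.11], [-0.84, 2.01], [0.21, 2.61], [-1.34, 4.49], [0.05, 2.63], [-2.56, 2.56]. Speed limits (rad/s): [2.57, 2.57, 3.14, 3.14, 3.14, 3.14].

### API

Orientations are given as a rotation vector (axis times angle).
In Python, from bench import status, grab_frame, order, spotter gives the robot as it stands.
- The arm moves only by the tool play_rows, never from a script. Its argument "commands" is a list of rows, each a list of 7 numbers: the shift along the tool's x, y, z normalised to -1 to 1, where 1 is 800 mm, then the turn, a rotation vector about the tool's x, y, z normalised to -1 to 1, where 1 is 120 degrees, then the gripper command: -1 is fully open, 1 is shut, values between are in proportion. In form: [[dx, dy, dz, wx, wy, wz, jaw], ...]. A call has exactly 5 rows; each row shifts and turns the commanded pose from where the row before left it, along the tool's axes as they then stand; what a row does not reach is not made up. A row lasts 1/12 s, in which the tool goes at most 41.7 mm and 7.16 degrees, less where a joint would pass 70% of its speed; a pose out of reach is approached as far as the arm can. A call with a number of a shift or a turn outside -1 to 1 is refused whole. A call with a gripper value outside its range is refused whole. The fingers move at their own pace and stop on an object; "grip_force" is the grip in N (left out, the last holds). Time passes only in rows, so rows that do not move let the fingers close, or fill a call up. It gives the time, the measured TCP pose, the force and the opening at its end, in the units of the state.
- status.observe(): the state, without advancing time (a new reading comes with each control period).
- grab_frame(name): name is "scene" or "top" or "wrist"; returns a dict with "img" (420x560x3 uint8, red, green, blue), "vfov" (degrees; the focal length in pixels is half the picture's height over the tangent of half this angle, whatever the lens; pixels are square), "cx", "cy" (the principal point, pixels), "k1" (the pictures are not rectified: a ray, as slopes to the right and down, at radius r is drawn at 1 + k1 r^2 times it, then the intrinsics apply), "T" (4x4, takes a point from camera to world coordinates); the wrist camera has in their place "tool_from_camera" (4x4, takes a point from camera to tool coordinates, whose origin is the TCP and whose axes are the flange's). Camera axes: x right, y down, z forward; pixel columns grow to the right and rows downward; lengths in m; the calibration is good to about 2 mm. A picture is of the moment at which its call begins: read the wrist's pose just before it. There is no depth.
- order.close_job(): hands the job in, once; it reports no verdict.
Trained networks look in a picture, given as the dict that the camera call returned (one of the last four; its "shot" number tells which), for a name from the list of things; names that differ only in an ending like _2 or _b are one class to them, and where a whole thing is asked for, a point or a joint stands for the part that bears it (a point fixed in the world has none). Each returns a list of dicts, best first, with "confidence" (0 to 1); they miss things now and then, are a little off and sometimes report something else, mostly with a low value. They report only what shows in the picture. A call takes as long as a camera call.
- spotter.search_frame(picture, thing): "centre" ([x, y, z] in m, in world coordinates, good to about 4 mm: the middle of the surface that is visible of it).
- spotter.cut_out(picture, thing): "pixels" (420x560 bool, what is visible of it).
- spotter.pinpoint(picture, thing): "centre" ([x, y, z] in m, in world coordinates, good to about 4 mm: a listed point, or the origin of a listed thing).
The state is a dict: "t": time; "joint_positions": joint angles; "qd": joint speeds; "joint_torque": joint torques, N m; "ee_pos": TCP position; "ee_rot": TCP orientation; "force": force on the tool from outside, world axes, zero at the start; "wrist_torque": the same for the moment, N m; "finger_gap": finger opening in m.
Only numpy, scipy, OpenCV 4.12 (cv2) and the standard library are available. Lean on these libraries where they do the work, as an engineer would, in place of code of your own. Each camera call takes 0.05 s, during which the arm holds its last target. There are 200 camera calls.

## Working session

There is one attempt and no reset: what is moved stays moved. The work goes in short steps, Python scripts to look and compute and a tool call to move; the robot and the scene stay as the last step left them, time stands still between calls to the robot, and variables do not carry over. Pictures are saved under pics/ and viewed, on a budget of 10 in all, crops included, one or two more only if the job needs it, and the job is handed in when it is done.

Besides the shell and the picture viewer there is one more tool, called as name([rows], argument=value, ...), one row to a line, values as JSON. play_rows: Moves the arm, as the interface text tells. Scaled input: -1 to 1 covers 800 mm each way for a shift and 120 degrees each way for a turn. Its arguments: {"type":"object","properties":{"commands":{"type":"array","items":{"type":"array","items":{"type":"number"}}},"grip_force":{"type":"number"}},"required":["commands"]}

```bash
mkdir -p pics; ls; cat > h.py <<'E'
import numpy as np, cv2
from scipy.spatial.transform import Rotation as R
from bench import status, grab_frame, order, spotter
def cam(p, s=None):
    T=np.array(p["T"]) if "T" in p else None
    if T is None:
        W=np.eye(4); W[:3,:3]=R.from_rotvec(s["ee_rot"]).as_matrix(); W[:3,3]=s["ee_pos"]
        T=W@np.array(p["tool_from_camera"])
    f=p["img"].shape[0]/2/np.tan(np.radians(p["vfov"])/2)
    return T,f
def ray(p,u,v,s=None):
    T,f=cam(p,s); d=np.array([(u-p["cx"])/f,(v-p["cy"])/f]); x=d.copy()
    for _ in range(30): x=d/(1+p["k1"]*(x@x))
    return T[:3,3], T[:3,:3]@np.array([x[0],x[1],1])
def onz(p,u,v,z,s=None):
    o,d=ray(p,u,v,s); return o+d*(z-o[2])/d[2]
def proj(p,P,s=None):
    T,f=cam(p,s); c=np.linalg.inv(T)@np.append(P,1); x=c[:2]/c[2]; x=x*(1+p["k1"]*(x@x)); return x*f+[p["cx"],p["cy"]]
def save(p,n): cv2.imwrite("pics/"+n,p["img"][:,:,::-1])
E
python3 - <<'E'
from h import *
np.set_printoptions(precision=4,suppress=True)
print(status.observe())
for n in ("top","scene"):
    p=grab_frame(n); save(p,n+"0.png"); print(n,p["vfov"],p["k1"],np.array(p["T"])[:3])
    for t in ("wide_tray","small_tray","hook_left","hook_right"):
        for r in spotter.pinpoint(p,t)[:3]: print(t,np.array(r["centre"]),r["confidence"])
E
```

```text
pics
{'t': 0.0, 'joint_positions': array([ 1.221 ,  0.3203,  1.5657, -0.    ,  1.2574, -0.02  ]), 'qd': array([-0.0003,  0.0007, -0.0006,  0.0021,  0.0006, -0.0008]), 'joint_torque': array([ -0.0005, -41.5533, -23.4161,  -0.    ,   0.0081,   0.    ]), 'ee_pos': array([0.186 , 0.5435, 0.1933]), 'ee_rot': array([-0.5156, -3.0986,  0.0029]), 'force': array([-0.1422,  0.6075,  0.9555]), 'wrist_torque': array([ 0.0516, -0.0234,  0.0452]), 'finger_gap': 0.08544520217379555}
top 46.36106059617139 -0.15002678721690366 [[-0.1056 -0.9743  0.199   0.3716]
 [-0.9944  0.1044 -0.0164  0.0017]
 [-0.0048 -0.1996 -0.9799  0.9745]]
wide_tray [0.4576 0.1724 0.0017] 0.81
small_tray [ 0.4334 -0.2205  0.0001] 0.56
hook_left [0.658  0.0765 0.1654] 0.71
hook_right [ 0.6415 -0.1336  0.1654] 0.57
scene 54.166029364200185 -0.051417846304650724 [[ 0.8666  0.265  -0.4229  0.9297]
 [ 0.499  -0.4495  0.7409 -0.6245]
 [ 0.0062 -0.8531 -0.5218  0.5789]]
wide_tray [ 0.4564  0.1682 -0.0006] 0.8
small_tray [ 0.4336 -0.2141  0.0021] 0.86
hook_left [0.6599 0.0771 0.1675] 0.64
hook_right [ 0.6411 -0.1333  0.1682] 0.71
```

View pics/top0.png

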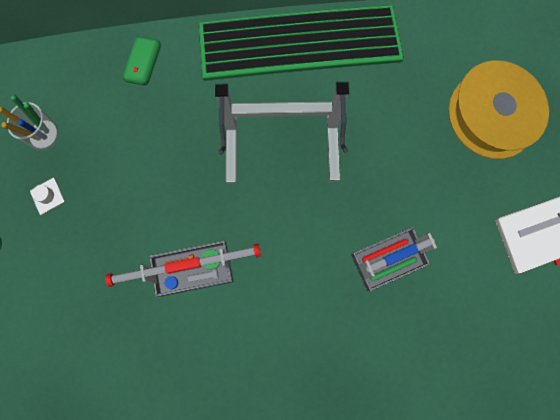

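View pics/scene0.png

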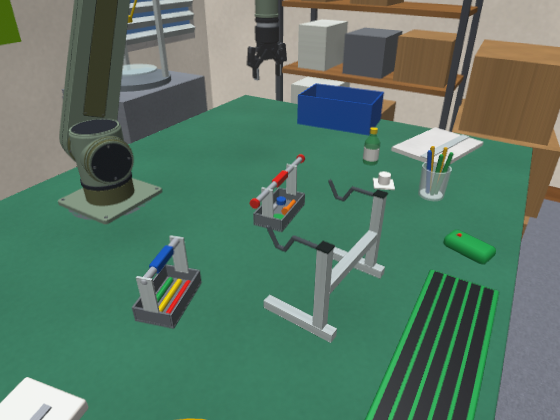

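The top view shows the wide tray at about (190,268), its bar running from the disc at (110,280) to the disc at (257,250). The small tray is at (390,260), and the hook rods are near (222,130) and (344,125). Next I measure the bar from the red blobs and refine the hooks.

```bash
python3 - <<'E'
from h import *
np.set_printoptions(precision=4,suppress=True)
P={}
for n in ("top","scene"):
    p=grab_frame(n); P[n]=p; im=p["img"].astype(int)
    m=((im[...,0]>120)&(im[...,1]<60)&(im[...,2]<60)).astype(np.uint8)
    k,l,st,c=cv2.connectedComponentsWithStats(m)
    for i in range(1,k):
        if st[i,4]>25: print(n,st[i],c[i],onz(p,*c[i],0.105))
    for t in ("hook_left","hook_right"):
        r=spotter.cut_out(p,t)
        if r:
            ys,xs=np.nonzero(r[0]["pixels"]); print(t,r[0]["confidence"],xs.min(),xs.max(),ys.min(),ys.max())
    for t in ("wide_tray","hook_left","hook_right"):
        for r in spotter.pinpoint(p,t)[:1]: print(t,np.array(r["centre"]),proj(p,r["centre"]),r["confidence"])
a=np.hstack([cv2.resize(P["top"]["img"][70:200,190:370],None,fx=2.2,fy=3),cv2.resize(P["scene"]["img"][170:270,255:395],None,fx=2.85,fy=3.9)])
cv2.imwrite("pics/c1.png",a[:,:,::-1]); print(a.shape)
E
```

```text
top [362 239  46  23 255] [384.8627 249.8392] [ 0.4471 -0.1948  0.105 ]
top [253 245   8  12  59] [256.6271 250.3729] [0.471  0.0333 0.105 ]
top [165 258  35  15 338] [181.9793 264.932 ] [0.4587 0.1683 0.105 ]
top [106 274   7  12  54] [108.5556 280.    ] [0.4446 0.304  0.105 ]
hook_left 0.68 218 225 97 154
hook_right 0.52 340 347 94 151
wide_tray [0.4562 0.171  0.0007] [191.0478 270.5703] 0.87
hook_left [0.658  0.0744 0.1654] [221.0742 142.1495] 0.54
hook_right [ 0.4319 -0.2215  0.0005] [388.0932 261.6552] 0.57
scene [272 171  16  16  75] [279.5467 176.6933] [0.4518 0.1757 0.105 ]
scene [250 199  10   9  68] [254.25   202.9118] [0.4693 0.0342 0.105 ]
scene [167 280  23  33 142] [177.6549 296.7746] [ 0.5293 -0.2818  0.105 ]
hook_left 0.61 329 371 181 200
wide_tray [ 0.4575  0.1694 -0.0025] [280.3003 214.2829] 0.75
hook_left [0.6601 0.076  0.1672] [341.4214 192.0338] 0.47
hook_right [ 0.6411 -0.1335  0.1689] [282.0818 239.8716] 0.53
(390, 795, 3)
```

View pics/c1.png

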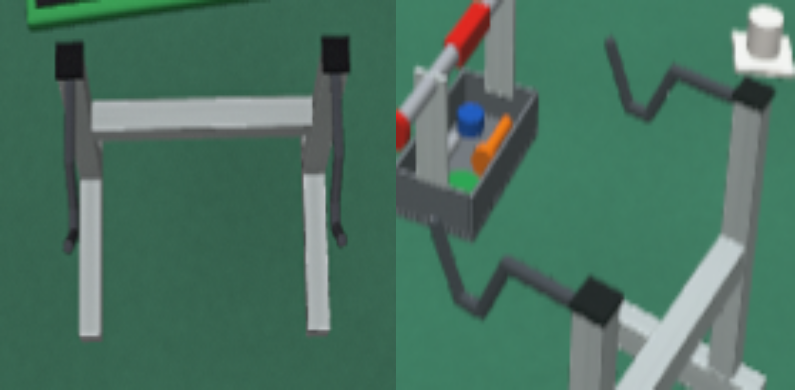

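```bash
cat >> h.py <<'E'
def plan(pos,yaw,n,jaw,pos0=None,R0=None):
    "rows of straight interpolation to pos with tool straight down, tool y at angle yaw (deg)"
    s=status.observe(); p=np.array(s["ee_pos"] if pos0 is None else pos0); r=R.from_rotvec(s["ee_rot"]) if R0 is None else R0
    c,sn=np.cos(np.radians(yaw)),np.sin(np.radians(yaw))
    t=R.from_matrix(np.array([[-sn,c,0],[c,sn,0],[0,0,-1]]).T.reshape(3,3).T if 0 else np.column_stack([[sn,-c,0],[c,sn,0],[0,0,-1]]))
    if (r.inv()*t).magnitude()>np.pi/2: t=t*R.from_rotvec([0,0,np.pi])
    w=(r.inv()*t).as_rotvec()/n; st=(np.array(pos)-p)/n
    for i in range(n):
        d=r.inv().apply(st); print(list(np.round(np.r_[d/.8,w/np.radians(120),jaw],4)),end=",\n" if i%5<4 else "\n--\n")
        r=r*R.from_rotvec(w)
    return np.array(pos),r
E
python3 - <<'E'
from h import *
np.set_printoptions(precision=4,suppress=True)
t=grab_frame("top"); s=grab_frame("scene")
L=onz(s,338.9,199,.154); Rr=onz(s,281,248.2,.154); print("bottoms",L,Rr, (L-Rr))
print("tips",onz(t,221.8,151,.19),onz(t,190+340/2.2,70+240/3,.19))
print("grip centre yaw")
print(R.from_rotvec(status.observe()["ee_rot"]).as_matrix())
plan([.458,.1686,.2],5.5,15,-1)
E
```

```text
bottoms [0.6588 0.0684 0.154 ] [ 0.6414 -0.1376  0.154 ] [0.0174 0.206  0.    ]
tips [0.6336 0.0722 0.19  ] [ 0.6133 -0.1328  0.19  ]
grip centre yaw
[[-0.9461  0.3238  0.0001]
 [ 0.3238  0.9461  0.0001]
 [-0.      0.0001 -1.    ]]Traceback (most recent call last):
  File "<stdin>", line 8, in <module>
  File "h.py", line 24, in plan
    t=R.from_matrix(np.array([[-sn,c,0],[c,sn,0],[0,0,-1]]).T.reshape(3,3).T if 0 else np.column_stack([[sn,-c,0],[c,sn,0],[0,0,-1]]))
  File "scipy/spatial/transform/_rotation.pyx", line 1143, in scipy.spatial.transform._rotation.Rotation.from_matrix
ValueError: Non-positive determinant (left-handed or null coordinate frame) in rotation matrix 0: [[ 0.0958  0.9954  0.    ]
 [-0.9954  0.0958  0.    ]
 [ 0.      0.     -1.    ]].
```

```bash
python3 - <<'E'
L=open("h.py").read().split("\n")
L=["    t=R.from_matrix(np.column_stack([[-sn,c,0],[c,sn,0],[0,0,-1]]))" if "t=R.from_matrix" in l else l for l in L]
open("h.py","w").write("\n".join(L))
E
python3 -c "
from h import *
plan([.458,.1686,.22],5.5,15,-1)"
```

```text
[np.float64(-0.0316), np.float64(-0.0223), np.float64(-0.0022), np.float64(0.0), np.float64(-0.0), np.float64(0.0364), np.float64(-1.0)],
[np.float64(-0.0332), np.float64(-0.0198), np.float64(-0.0022), np.float64(0.0), np.float64(-0.0), np.float64(0.0364), np.float64(-1.0)],
[np.float64(-0.0346), np.float64(-0.0172), np.float64(-0.0022), np.float64(0.0), np.float64(-0.0), np.float64(0.0364), np.float64(-1.0)],
[np.float64(-0.0358), np.float64(-0.0145), np.float64(-0.0022), np.float64(0.0), np.float64(-0.0), np.float64(0.0364), np.float64(-1.0)],
[np.float64(-0.0368), np.float64(-0.0117), np.float64(-0.0022), np.float64(0.0), np.float64(-0.0), np.float64(0.0364), np.float64(-1.0)]
--
[np.float64(-0.0376), np.float64(-0.0089), np.float64(-0.0022), np.float64(0.0), np.float64(-0.0), np.float64(0.0364), np.float64(-1.0)],
[np.float64(-0.0382), np.float64(-0.006), np.float64(-0.0022), np.float64(0.0), np.float64(-0.0), np.float64(0.0364), np.float64(-1.0)],
[np.float64(-0.0385), np.float64(-0.0031), np.float64(-0.0022), np.float64(0.0), np.float64(-0.0), np.float64(0.0364), np.float64(-1.
[... 268 characters left out ...]
t64(-1.0)]
--
[np.float64(-0.0382), np.float64(0.0057), np.float64(-0.0022), np.float64(0.0), np.float64(-0.0), np.float64(0.0364), np.float64(-1.0)],
[np.float64(-0.0376), np.float64(0.0086), np.float64(-0.0022), np.float64(0.0), np.float64(-0.0), np.float64(0.0364), np.float64(-1.0)],
[np.float64(-0.0369), np.float64(0.0115), np.float64(-0.0022), np.float64(0.0), np.float64(-0.0), np.float64(0.0364), np.float64(-1.0)],
[np.float64(-0.0359), np.float64(0.0143), np.float64(-0.0022), np.float64(0.0), np.float64(-0.0), np.float64(0.0364), np.float64(-1.0)],
[np.float64(-0.0347), np.float64(0.0169), np.float64(-0.0022), np.float64(0.0), np.float64(-0.0), np.float64(0.0364), np.float64(-1.0)]
--
```

play_rows([
  [-0.032,-0.022,-0.002,0,0,0.036,-1],
  [-0.033,-0.02,-0.002,0,0,0.036,-1],
  [-0.035,-0.017,-0.002,0,0,0.036,-1],
  [-0.036,-0.015,-0.002,0,0,0.036,-1],
  [-0.037,-0.012,-0.002,0,0,0.036,-1],
])

```text
t: 1.62
ee_pos: [0.2782, 0.4172, 0.2023]
ee_rot: [1.092, 2.946, 0.0]
force: [-0.3, -0.4, 0.1]
finger_gap: 0.0853
```

play_rows([
  [-0.038,-0.009,-0.002,0,0,0.036,-1],
  [-0.038,-0.006,-0.002,0,0,0.036,-1],
  [-0.038,-0.003,-0.002,0,0,0.036,-1],
  [-0.039,0,-0.002,0,0,0.036,-1],
  [-0.038,0.003,-0.002,0,0,0.036,-1],
])

```text
t: 2.03
ee_pos: [0.3698, 0.2929, 0.2104]
ee_rot: [1.625, 2.688, 0.001]
force: [0.3, 0.7, 0.4]
finger_gap: 0.0853
```

play_rows([
  [-0.038,0.006,-0.002,0,0,0.036,-1],
  [-0.038,0.009,-0.002,0,0,0.036,-1],
  [-0.037,0.011,-0.002,0,0,0.036,-1],
  [-0.036,0.014,-0.002,0,0,0.036,-1],
  [-0.035,0.017,-0.002,0,0,0.036,-1],
])

```text
t: 2.45
ee_pos: [0.4619, 0.1683, 0.2184]
ee_rot: [2.1, 2.336, 0.001]
force: [0.1, 1.0, -0.2]
finger_gap: 0.0854
```

```bash
python3 - <<'E'
from h import *
np.set_printoptions(precision=4,suppress=True)
s=status.observe(); p=grab_frame("wrist"); save(p,"w1.png")
print(s["ee_pos"],R.from_rotvec(s["ee_rot"]).as_matrix()[:,1],s["force"])
im=p["img"].astype(int); m=((im[...,0]>120)&(im[...,1]<60)&(im[...,2]<60)).astype(np.uint8)
k,l,st,c=cv2.connectedComponentsWithStats(m)
for i in range(1,k):
    if st[i,4]>60: print(st[i],c[i],onz(p,*c[i],0.105,s),onz(p,*c[i],0.114,s))
print(spotter.pinpoint(p,"wide_tray")[:1])
E
```

```text
[0.4619 0.1683 0.2184] [0.9944 0.106  0.0004] [ 0.0636  1.0288 -0.1607]
[262   0  32  14 165] [279.097    7.1576] [0.4441 0.3044 0.105 ] [0.4444 0.3028 0.114 ]
[285 153   4  74  97] [287.2062 184.9485] [0.464  0.1759 0.105 ] [0.4636 0.1782 0.114 ]
[266 322  24  17 148] [278.3446 329.9865] [0.471  0.0354 0.105 ] [0.4704 0.042  0.114 ]
[{'centre': [0.4603, 0.1695, 0.0014], 'confidence': 0.95}]
```

View pics/w1.png

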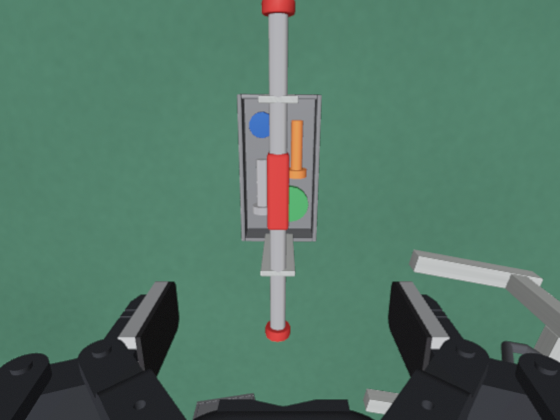

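The wrist view shows the grip centred at about (278,191), the bar vertical in the picture and the end discs at (279,7) and (278,330). Both cameras agree within 2 mm on a bar centre of (0.458, 0.170). I'll descend and close.

play_rows([
  [0.0027,-0.005,0.02,0,0,0.0025,-1],
  [0,0,0.02,0,0,0,-1],
  [0,0,0.02,0,0,0,-1],
  [0,0,0.02,0,0,0,-1],
  [0,0,0.02,0,0,0,-1],
])

```text
t: 2.97
ee_pos: [0.4565, 0.172, 0.1375]
ee_rot: [-2.101, -2.336, -0.001]
force: [-0.3, -1.0, 0.8]
finger_gap: 0.0856
```

play_rows([
  [0,0,0.02,0,0,0,-1],
  [0,0,0.02,0,0,0,-1],
  [0,0,0.015,0,0,0,-1],
  [0,0,0.0105,0,0,0,-0.6],
  [0,0,0,0,0,0,-0.3],
])

```text
t: 3.38
ee_pos: [0.4555, 0.1714, 0.0842]
ee_rot: [-2.1, -2.334, 0.005]
force: [-0.1, -0.2, 0.2]
finger_gap: 0.0639
```

play_rows([
  [0,0,0,0,0,0,0],
  [0,0,0,0,0,0,0.3],
  [0,0,0,0,0,0,0.6],
  [0,0,0,0,0,0,1],
  [0,0,0,0,0,0,1],
], grip_force=60)

```text
t: 3.8
ee_pos: [0.4573, 0.1715, 0.0863]
ee_rot: [2.102, 2.334, 0.002]
force: [0.2, 0.4, -0.2]
finger_gap: 0.0008
```

play_rows([
  [0,0,0,0,0,0,1],
  [0,0,0,0,0,0,1],
  [0,0,0,0,0,0,1],
  [0,0,0,0,0,0,1],
  [0,0,0,0,0,0,1],
], grip_force=60)

```text
t: 4.22
ee_pos: [0.457, 0.1714, 0.0857]
ee_rot: [-2.102, -2.335, -0.0]
force: [-0.4, -0.5, 0.0]
finger_gap: 0.0
```

The gap is 0, so the grasp missed. I'll look before doing anything else.

```bash
python3 - <<'E'
from h import *
np.set_printoptions(precision=4,suppress=True)
s=status.observe(); p=grab_frame("wrist"); t=grab_frame("top"); q=grab_frame("scene")
for n,f in (("wrist",p),("top",t),("scene",q)): print(n,spotter.pinpoint(f,"wide_tray")[:1],spotter.pinpoint(f,"small_tray")[:1])
a=np.hstack([cv2.resize(p["img"],(400,300)),cv2.resize(q["img"][100:250,200:400],(400,300))]); b=np.hstack([cv2.resize(t["img"][200:320,90:290],(400,240)),np.zeros((240,400,3),np.uint8)])
cv2.imwrite("pics/m1.png",np.vstack([a,b])[:,:,::-1])
print(s["ee_pos"],s["finger_gap"])
E
```

```text
wrist [] []
top [{'centre': [0.4577, 0.1734, 0.0018], 'confidence': 0.6}] [{'centre': [0.4308, -0.2193, 0.0015], 'confidence': 0.95}]
scene [{'centre': [0.4569, 0.1691, -0.0032], 'confidence': 0.94}] [{'centre': [0.4353, -0.2176, 0.0003], 'confidence': 0.88}]
[0.457  0.1714 0.0857] 1.871196797285131e-05
```

View pics/m1.png

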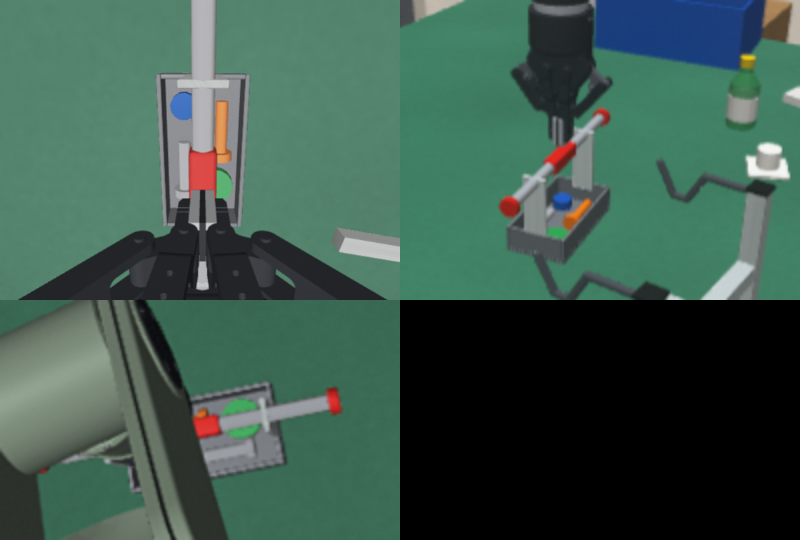

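```bash
python3 - <<'E'
from h import *
np.set_printoptions(precision=4,suppress=True)
s=status.observe(); p=grab_frame("wrist"); q=grab_frame("scene")
print(s["ee_pos"],np.array(p["tool_from_camera"]))
for n,f in (("wrist",p),("scene",q)):
    for z in (s["ee_pos"][2],.105,.12,.14,.2): print(n,z,proj(f,[*s["ee_pos"][:2],z],s))
    print("grip top",proj(f,[.458,.17,.114],s), "grip ends",proj(f,[.4549,.202,.105],s),proj(f,[.461,.138,.105],s))
a=cv2.resize(q["img"][110:230,220:380],None,fx=5,fy=5,interpolation=cv2.INTER_CUBIC)
cv2.imwrite("pics/m2.png",a[:,:,::-1])
E
```

```text
[0.457  0.1714 0.0857] [[-0.0006 -0.9491 -0.315   0.0822]
 [ 1.     -0.0003 -0.001  -0.0002]
 [ 0.0009 -0.315   0.9491 -0.1797]
 [ 0.      0.      0.      1.    ]]
wrist 0.08570142814709061 [283.8398 250.9694]
wrist 0.105 [283.8774 267.6455]
wrist 0.12 [283.9124 283.1804]
wrist 0.14 [283.9698 308.6383]
wrist 0.2 [284.29  450.801]
grip top [285.7994 279.4534] grip ends [286.3735 207.2894] [284.8826 326.5828]
scene 0.08570142814709061 [280.4546 184.5966]
scene 0.105 [280.4437 177.8435]
scene 0.12 [280.4351 172.5051]
scene 0.14 [280.4237 165.2627]
scene 0.2 [280.3892 142.6473]
grip top [280.5157 174.9519] grip ends [285.806  172.9932] [274.9379 183.5516]
```

View pics/m2.png

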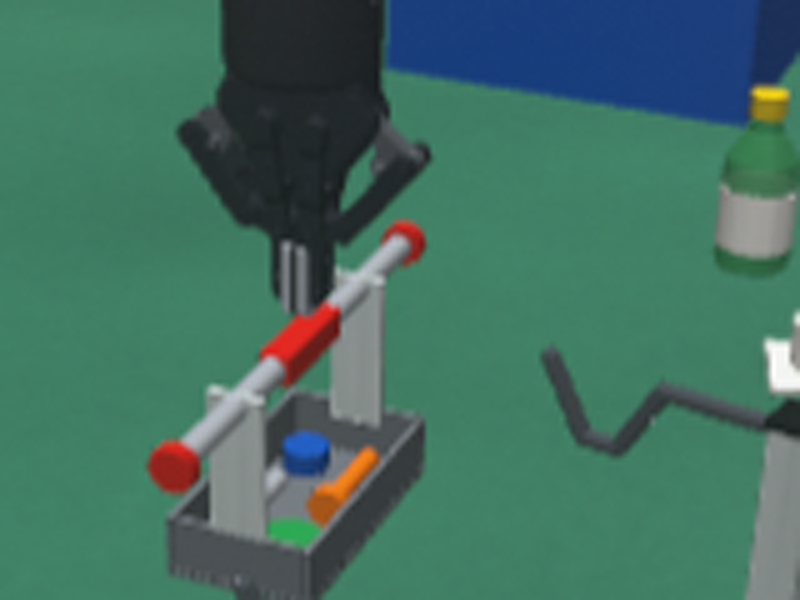

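The scene crop shows the closed tips at (280,172), which puts them about 0.12 m high. That is roughly 34 mm above the reported TCP and just over the grip's top, and the tray has not moved. So the fingers closed over the grip. I'll open, descend about 30 mm and watch the force.

play_rows([
  [0,0,0,0,0,0,-1],
  [0,0,0,0,0,0,-1],
  [0,0,0,0,0,0,-1],
  [0,0,0,0,0,0,-1],
  [0,0,0,0,0,0,-1],
])

```text
t: 5.18
ee_pos: [0.457, 0.1714, 0.0857]
ee_rot: [-2.102, -2.335, -0.0]
force: [-0.4, 0.1, -0.4]
finger_gap: 0.0603
```

play_rows([
  [0,0,0,0,0,0,-1],
  [-0.001,0.001,0.01,0,0,0,-1],
  [0,0,0.01,0,0,0,-1],
  [0,0,0.01,0,0,0,-1],
  [0,0,0.007,0,0,0,-1],
])

```text
t: 5.6
ee_pos: [0.4571, 0.1704, 0.0546]
ee_rot: [-2.101, -2.334, 0.003]
force: [-0.1, -0.3, -0.7]
finger_gap: 0.0852
```

```bash
python3 - <<'E'
from h import *
s=status.observe(); p=grab_frame("wrist"); q=grab_frame("scene")
print(s["t"],s["ee_pos"],s["force"],s["finger_gap"])
for n,f in (("w",p),("s",q)):
    for z in (.0,.035): print(n,z,proj(f,np.array(s["ee_pos"])+[0,0,z],s))
a=np.hstack([cv2.resize(p["img"][140:420,100:460],(400,311)),cv2.resize(q["img"][110:230,220:380],(400,311),interpolation=cv2.INTER_CUBIC)])
cv2.imwrite("pics/m3.png",a[:,:,::-1])
E
```

```text
5.6 [0.45708587 0.17037452 0.05460762] [-0.05685139 -0.3012081  -0.72911032] 0.08519119019297437
w 0.0 [283.83937463 250.96978945]
w 0.035 [283.75648683 284.00375779]
s 0.0 [280.31708941 195.38297689]
s 0.035 [280.29455546 183.40510675]
```

View pics/m3.png

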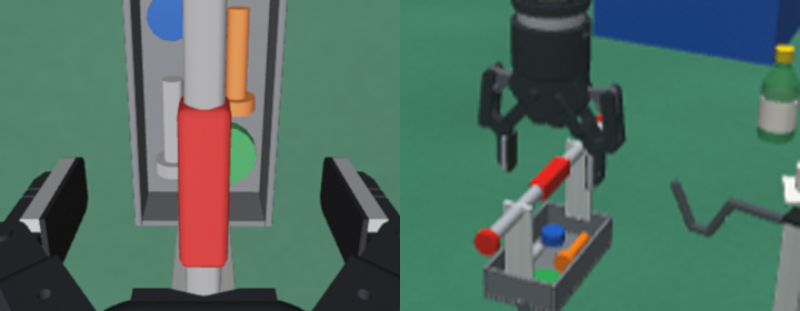

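The wrist crop shows the open fingers straddling the grip, which is centred at column 284 where the TCP is. Lowering 5 mm more and closing.

play_rows([
  [0,0,0.006,0,0,0,-1],
  [0,0,0,0,0,0,-0.4],
  [0,0,0,0,0,0,0],
  [0,0,0,0,0,0,0.3],
  [0,0,0,0,0,0,0.6],
], grip_force=60)

```text
t: 6.12
ee_pos: [0.4581, 0.1708, 0.0516]
ee_rot: [2.102, 2.335, 0.001]
force: [0.0, 0.1, -0.4]
finger_gap: 0.0389
```

play_rows([
  [0,0,0,0,0,0,1],
  [0,0,0,0,0,0,1],
  [0,0,0,0,0,0,1],
  [0,0,0,0,0,0,1],
  [0,0,0,0,0,0,1],
])

```text
t: 6.53
ee_pos: [0.4575, 0.1706, 0.0516]
ee_rot: [-2.102, -2.334, 0.0]
force: [-3.4, -1.3, 5.9]
finger_gap: 0.017
```

The gap is 17 mm, so the grip is held. Lifting gently.

play_rows([
  [0,0,-0.005,0,0,0,1],
  [0,0,-0.01,0,0,0,1],
  [0,0,-0.015,0,0,0,1],
  [0,0,-0.02,0,0,0,1],
  [0,0,-0.025,0,0,0,1],
])

```text
t: 6.95
ee_pos: [0.4571, 0.1703, 0.1111]
ee_rot: [-2.101, -2.334, 0.003]
force: [0.2, -1.1, -2.8]
finger_gap: 0.0166
```

play_rows([
  [0,0,-0.03,0,0,0,1],
  [0,0,-0.035,0,0,0,1],
  [0,0,-0.035,0,0,0,1],
  [0,0,-0.035,0,0,0,1],
  [0,0,-0.03,0,0,0,1],
])

```text
t: 7.37
ee_pos: [0.4581, 0.1706, 0.2455]
ee_rot: [2.101, 2.334, 0.002]
force: [1.4, 0.4, -2.7]
finger_gap: 0.0171
```

play_rows([
  [0,0,-0.02,0,0,0,1],
  [0,0,-0.012,0,0,0,1],
  [0,0,-0.006,0,0,0,1],
  [0,0,0,0,0,0,1],
  [0,0,0,0,0,0,1],
])

```text
t: 7.78
ee_pos: [0.4573, 0.1704, 0.2727]
ee_rot: [-2.101, -2.334, 0.003]
force: [-0.1, 0.4, -4.1]
finger_gap: 0.0169
```

```bash
cat > chk.py <<'E'
from h import *
np.set_printoptions(precision=4,suppress=True)
def red(p,s,z):
    im=p["img"].astype(int); m=((im[...,0]>110)&(im[...,1]<60)&(im[...,2]<60)).astype(np.uint8)
    k,l,st,c=cv2.connectedComponentsWithStats(m)
    return [(st[i].tolist(),c[i],onz(p,*c[i],z,s)) for i in range(1,k) if st[i,4]>30]
def tri(ps,uvs):
    A=np.zeros((3,3));b=np.zeros(3)
    for p,uv in zip(ps,uvs):
        o,d=ray(p,*uv); d/=np.linalg.norm(d); M=np.eye(3)-np.outer(d,d); A+=M; b+=M@o
    return np.linalg.solve(A,b)
E
python3 - <<'E'
from chk import *
s=status.observe(); z=s["ee_pos"][2]+.0534
print(s["t"],s["ee_pos"],R.from_rotvec(s["ee_rot"]).as_matrix()[:,1:],s["force"],s["wrist_torque"],s["finger_gap"])
for n in ("wrist","top","scene"):
    p=grab_frame(n); save(p,n+"3.png")
    print(n); [print("  ",*x) for x in red(p,s,z)]
    r=spotter.pinpoint(p,"wide_tray")[:1]; print(r)
plan([.650,-.030,s["ee_pos"][2]],-4.9,15,1)
E
```

```text
7.7833 [0.4573 0.1704 0.2727] [[ 0.9945 -0.0019]
 [ 0.1046 -0.0006]
 [-0.0019 -1.    ]] [-0.1368  0.3502 -4.1123] [ 0.0105 -0.0055  0.0017] 0.016941552813291197
wrist
   [259, 231, 19, 148, 264] [262.2652 286.6591] [0.4481 0.1788 0.3261]
   [290, 230, 19, 153, 492] [304.1138 298.2053] [0.4649 0.1754 0.3261]
[{'centre': [0.4603, 0.1656, 0.2249], 'confidence': 0.6}]
top
   [244, 223, 10, 18, 114] [248.7193 231.3684] [0.4722 0.0333 0.3261]
   [362, 239, 46, 23, 251] [384.8287 249.8127] [ 0.4279 -0.1448  0.3261]
   [153, 241, 20, 16, 247] [162.7126 248.6478] [0.4609 0.1504 0.3261]
   [50, 263, 11, 17, 100] [ 53.9  271.71] [0.444  0.3045 0.3261]
[{'centre': [0.457, 0.1714, 0.2243], 'confidence': 0.94}]
scene
   [271, 85, 11, 13, 55] [277.0909  89.2727] [0.4459 0.1757 0.3261]
   [246, 102, 11, 12, 98] [250.8061 107.0306] [0.4687 0.0363 0.3261]
   [167, 280, 23, 33, 142] [177.6549 296.7746] [ 0.7161 -0.4416  0.3261]
[{'centre': [0.4609, 0.1677, 0.2169], 'confidence': 0.81}]
[np.float64(-0.0183), np.float64(0.0142), np.float64(0.0), np.float64(-0.0), np.float64(0.0), np.float64(0.0061), np.f
[... 1164 characters left out ...]
np.float64(0.0061), np.float64(1.0)]
--
[np.float64(-0.0164), np.float64(0.0164), np.float64(0.0), np.float64(-0.0), np.float64(0.0), np.float64(0.0061), np.float64(1.0)],
[np.float64(-0.0161), np.float64(0.0166), np.float64(0.0), np.float64(-0.0), np.float64(0.0), np.float64(0.0061), np.float64(1.0)],
[np.float64(-0.0159), np.float64(0.0168), np.float64(0.0), np.float64(-0.0), np.float64(0.0), np.float64(0.0061), np.float64(1.0)],
[np.float64(-0.0157), np.float64(0.017), np.float64(0.0), np.float64(-0.0), np.float64(0.0), np.float64(0.0061), np.float64(1.0)],
[np.float64(-0.0155), np.float64(0.0172), np.float64(0.0), np.float64(-0.0), np.float64(0.0), np.float64(0.0061), np.float64(1.0)]
--
```

Held level, and the disc midpoint is (0.458, 0.169), under the TCP. Carrying it over the hooks.

play_rows([
  [-0.018,0.014,0,0,0,0.006,1],
  [-0.018,0.0145,0,0,0,0.006,1],
  [-0.018,0.0145,0,0,0,0.006,1],
  [-0.018,0.015,0,0,0,0.006,1],
  [-0.0175,0.015,0,0,0,0.006,1],
])

```text
t: 8.5
ee_pos: [0.5222, 0.1032, 0.2734]
ee_rot: [-2.175, -2.267, 0.001]
force: [-0.5, -0.6, -3.3]
finger_gap: 0.0173
```

play_rows([
  [-0.0175,0.0155,0,0,0,0.006,1],
  [-0.017,0.0155,0,0,0,0.006,1],
  [-0.017,0.016,0,0,0,0.006,1],
  [-0.017,0.016,0,0,0,0.006,1],
  [-0.0165,0.016,0,0,0,0.006,1],
])

```text
t: 8.92
ee_pos: [0.5867, 0.0362, 0.2732]
ee_rot: [-2.245, -2.197, 0.001]
force: [0.4, 0.1, -3.4]
finger_gap: 0.0171
```

play_rows([
  [-0.0165,0.0165,0,0,0,0.006,1],
  [-0.016,0.0165,0,0,0,0.006,1],
  [-0.016,0.017,0,0,0,0.006,1],
  [-0.0155,0.017,0,0,0,0.006,1],
  [-0.0155,0.017,0,0,0,0.006,1],
])

```text
t: 9.33
ee_pos: [0.6509, -0.0303, 0.273]
ee_rot: [-2.313, -2.125, 0.001]
force: [0.4, -0.6, -2.8]
finger_gap: 0.0168
```

play_rows([
  [0,0,0,0,0,0,1],
  [0,0,0,0,0,0,1],
  [0,0,0,0,0,0,1],
  [0,0,0,0,0,0,1],
  [0,0,0,0,0,0,1],
])

```text
t: 9.75
ee_pos: [0.6499, -0.029, 0.2739]
ee_rot: [-2.311, -2.127, -0.0]
force: [0.4, 0.1, -3.0]
finger_gap: 0.0167
```

```bash
python3 - <<'E'
from chk import *
s=status.observe(); z=s["ee_pos"][2]+.0534; m=R.from_rotvec(s["ee_rot"]).as_matrix()
print(s["t"],s["ee_pos"],m[:,1:],np.degrees(np.arctan2(m[1,1],m[0,1])),s["force"],s["wrist_torque"],s["finger_gap"])
P={}
for n in ("top","scene","wrist"):
    p=grab_frame(n); P[n]=p; save(p,n+"4.png")
    print(n); [print("  ",*x) for x in red(p,s,z)]
    for t in ("wide_tray","hook_left","hook_right"):
        for r in spotter.pinpoint(p,t)[:1]: print(t,np.array(r["centre"]),r["confidence"])
a=np.hstack([cv2.resize(P["scene"]["img"][40:300,200:420],(400,473)),cv2.resize(P["top"]["img"][30:260,160:400],(400,473))])
cv2.imwrite("pics/m4.png",a[:,:,::-1])
E
```

```text
9.75 [ 0.6499 -0.029   0.2739] [[ 0.9966  0.    ]
 [-0.0827  0.0003]
 [-0.     -1.    ]] -4.746341605561727 [ 0.377   0.1075 -3.0078] [ 0.0159 -0.0112  0.0072] 0.016696066795830657
top
   [378, 94, 5, 15, 55] [379.6    100.6364] [ 0.6393 -0.1696  0.3273]
   [184, 97, 7, 16, 98] [187.2041 104.2245] [0.6631 0.1037 0.3273]
   [387, 239, 21, 13, 119] [396.8487 244.7227] [ 0.4327 -0.1617  0.3273]
scene
   [350, 107, 10, 13, 53] [355.717  112.0755] [0.6617 0.1117 0.3273]
   [304, 126, 16, 19, 130] [313.1769 133.4385] [ 0.6426 -0.0328  0.3273]
   [262, 154, 15, 16, 180] [268.7278 160.9611] [ 0.6367 -0.1645  0.3273]
   [167, 280, 23, 33, 142] [177.6549 296.7746] [ 0.7172 -0.4426  0.3273]
wide_tray [ 0.6536 -0.0328  0.2205] 0.78
hook_left [0.6609 0.0739 0.1706] 0.64
hook_right [ 0.6403 -0.1342  0.1673] 0.82
wrist
   [259, 231, 19, 148, 259] [262.3166 285.7915] [ 0.6421 -0.0187  0.3273]
   [290, 231, 19, 155, 522] [303.9808 299.0824] [ 0.6578 -0.026   0.3273]
wide_tray [ 0.6527 -0.0326  0.2217] 0.71
```

View pics/m4.png

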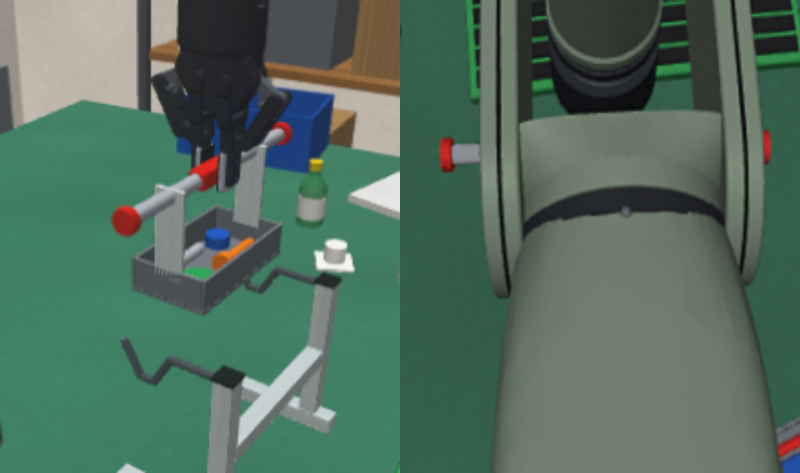

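The scene crop shows the tray level over the rack, with the hook V's at about (155,378) and (265,288) in the crop. The bar midpoint and hook midpoint agree within 2 mm and the yaws within 0.5°. Descending to just above the hook tips, then checking.

play_rows([
  [0,0,0.01,0,0,0,1],
  [0,0,0.02,0,0,0,1],
  [0,0,0.02,0,0,0,1],
  [0,0,0.02,0,0,0,1],
  [0,0,0.02,0,0,0,1],
])

```text
t: 10.77
ee_pos: [0.65, -0.0297, 0.2003]
ee_rot: [-2.312, -2.126, 0.0]
force: [0.8, -0.7, -2.6]
finger_gap: 0.0167
```

play_rows([
  [0,0,0.02,0,0,0,1],
  [0,0,0.015,0,0,0,1],
  [0,0,0.01,0,0,0,1],
  [0,0,0.005,0,0,0,1],
  [0,0,0,0,0,0,1],
])

```text
t: 11.18
ee_pos: [0.6498, -0.0296, 0.1606]
ee_rot: [-2.311, -2.126, 0.002]
force: [-0.2, 0.0, -3.2]
finger_gap: 0.0167
```

```bash
python3 - <<'E'
from chk import *
s=status.observe(); z=s["ee_pos"][2]+.0534; m=R.from_rotvec(s["ee_rot"]).as_matrix()
print(s["t"],s["ee_pos"],np.degrees(np.arctan2(m[1,1],m[0,1])),s["force"],s["wrist_torque"],s["finger_gap"],"bar z",z)
P={}
for n in ("top","scene"):
    p=grab_frame(n); P[n]=p
    print(n); [print("  ",*x) for x in red(p,s,z)]
    for t in ("wide_tray","hook_left","hook_right"):
        for r in spotter.pinpoint(p,t)[:1]: print(t,np.array(r["centre"]),r["confidence"])
a=cv2.resize(P["scene"]["img"][120:270,240:400],(640,600),interpolation=cv2.INTER_CUBIC)
cv2.imwrite("pics/m5.png",a[:,:,::-1])
E
```

```text
11.1833 [ 0.6498 -0.0296  0.1606] -4.798257561697919 [-0.1872  0.0446 -3.2147] [0.0163 0.0404 0.0324] 0.01671841339040248 bar z 0.21399485728126347
top
   [362, 122, 7, 14, 76] [365.3684 128.6974] [ 0.6389 -0.1681  0.214 ]
   [197, 126, 7, 13, 70] [200.2    132.0714] [0.6621 0.103  0.214 ]
   [375, 239, 33, 18, 189] [390.8889 247.2857] [ 0.4405 -0.1802  0.214 ]
hook_left [0.6557 0.0727 0.1648] 0.6
scene
   [303, 184, 15, 20, 140] [311.3357 192.9   ] [ 0.6447 -0.0346  0.214 ]
   [264, 219, 14, 15, 148] [270.2568 225.4932] [ 0.6367 -0.1633  0.214 ]
   [167, 280, 23, 33, 141] [177.5745 296.8936] [ 0.6215 -0.3608  0.214 ]
wide_tray [ 0.6514 -0.0321  0.1093] 0.7
hook_left [0.6587 0.0761 0.1659] 0.74
hook_right [ 0.6357 -0.1335  0.1652] 0.83
```

View pics/m5.png

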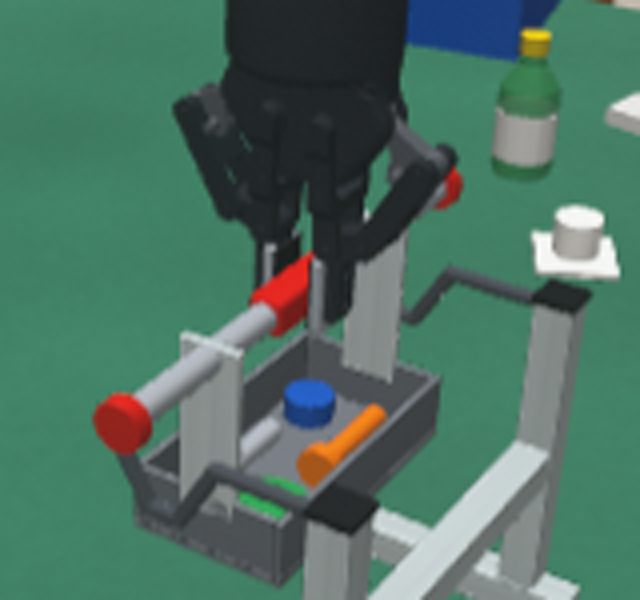

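Right hook V in the crop is at (170,520), directly below the bar between upright and disc, and the disc midpoint is (0.6505, -0.033). Lowering into the seats.

play_rows([
  [0,0,0.011,0,0,0,1],
  [0,0,0.011,0,0,0,1],
  [0,0,0.011,0,0,0,1],
  [0,0,0.011,0,0,0,1],
  [0,0,0.01,0,0,0,1],
])

```text
t: 12.0
ee_pos: [0.6497, -0.0296, 0.1167]
ee_rot: [-2.311, -2.126, 0.002]
force: [-0.3, 0.3, -3.4]
finger_gap: 0.017
```

play_rows([
  [0,0,0.004,0,0,0,1],
  [0,0,0.002,0,0,0,1],
  [0,0,0,0,0,0,1],
  [0,0,0,0,0,0,1],
  [0,0,0,0,0,0,1],
])

```text
t: 12.42
ee_pos: [0.6508, -0.0297, 0.1143]
ee_rot: [2.312, 2.126, 0.002]
force: [0.7, 0.8, -3.1]
finger_gap: 0.017
```

play_rows([
  [0,0,0.002,0,0,0,1],
  [0,0,0,0,0,0,1],
  [0,0,0.001,0,0,0,1],
  [0,0,0,0,0,0,1],
  [0,0,0,0,0,0,1],
])

```text
t: 12.83
ee_pos: [0.6504, -0.0296, 0.1114]
ee_rot: [2.312, 2.126, 0.0]
force: [0.9, 0.4, -2.5]
finger_gap: 0.0168
```

```bash
cat > s.py <<'E'
from chk import *
s=status.observe(); m=R.from_rotvec(s["ee_rot"]).as_matrix()
print(s["t"],s["ee_pos"],np.degrees(np.arctan2(m[1,1],m[0,1])),m[:,2],s["force"],s["wrist_torque"],s["finger_gap"])
z=.165
for n in ("top","scene"):
    p=grab_frame(n); save(p,n+"_%.1f.png"%s["t"])
    print(n); [print("  ",*x) for x in red(p,s,z)]
    for t in ("wide_tray","hook_left","hook_right"):
        for r in spotter.pinpoint(p,t)[:1]: print(t,np.array(r["centre"]),r["confidence"])
E
python3 s.py
```

```text
12.8333 [ 0.6504 -0.0296  0.1114] -4.793572726605062 [ 0.0003  0.0001 -1.    ] [ 0.9032  0.4399 -2.54  ] [-0.0345 -0.0462  0.0488] 0.016782118801169747
top
   [358, 132, 6, 13, 64] [360.6562 138.1406] [ 0.6397 -0.1682  0.165 ]
   [202, 135, 6, 13, 66] [204.8636 141.1818] [0.6631 0.1025 0.165 ]
   [371, 239, 37, 20, 210] [388.8095 248.1714] [ 0.4439 -0.1882  0.165 ]
hook_left [0.6573 0.0751 0.1648] 0.46
hook_right [0.6599 0.0757 0.1646] 0.55
scene
   [302, 207, 15, 21, 143] [310.1119 216.8112] [ 0.6462 -0.0386  0.165 ]
   [264, 245, 14, 14, 132] [270.4394 251.3409] [ 0.6382 -0.1665  0.165 ]
   [167, 280, 23, 33, 142] [177.6549 296.7746] [ 0.58   -0.3252  0.165 ]
wide_tray [ 0.6519 -0.0312  0.0593] 0.75
hook_left [0.6606 0.0766 0.1675] 0.59
hook_right [ 0.6403 -0.1341  0.1681] 0.76
```

play_rows([
  [0,0,0.001,0,0,0,1],
  [0,0,0,0,0,0,1],
  [0,0,0.001,0,0,0,1],
  [0,0,0,0,0,0,1],
  [0,0,0,0,0,0,1],
])

```text
t: 13.65
ee_pos: [0.6506, -0.0297, 0.1111]
ee_rot: [2.312, 2.126, 0.002]
force: [-2.3, -0.1, 5.5]
finger_gap: 0.0169
```

play_rows([
  [0,0,0.001,0,0,0,1],
  [0,0,0,0,0,0,1],
  [0,0,0.001,0,0,0,1],
  [0,0,0,0,0,0,1],
  [0,0,0,0,0,0,1],
])

```text
t: 14.07
ee_pos: [0.6507, -0.0297, 0.1109]
ee_rot: [2.311, 2.125, 0.003]
force: [-4.6, -0.5, 11.4]
finger_gap: 0.0171
```

Contact: force has gone from −3 N to +11 N up. Checking both hooks by eye before release.

```bash
python3 s.py; python3 - <<'E'
from chk import *
q=grab_frame("scene"); p=grab_frame("wrist")
a=np.hstack([cv2.resize(q["img"][150:290,250:400],(480,448),interpolation=cv2.INTER_CUBIC),cv2.resize(p["img"],(320,240)) .repeat(1,0) if 0 else np.vstack([cv2.resize(p["img"],(320,240)),np.zeros((208,320,3),np.uint8)])])
cv2.imwrite("pics/m6.png",a[:,:,::-1])
for y in (-.105,.105):
  print(proj(q,[.650+.0854*y*1,-.0296+y,.165]))
E
```

```text
14.0667 [ 0.6507 -0.0297  0.1109] -4.798471831149909 [ 0.0025 -0.0001 -1.    ] [-4.5575 -0.4738 11.3785] [ 0.0643  0.6981 -0.0219] 0.017111405060398065
top
   [358, 132, 6, 13, 65] [360.5077 138.3385] [ 0.6393 -0.1678  0.165 ]
   [202, 135, 6, 13, 65] [204.9077 141.2615] [0.663  0.1025 0.165 ]
   [371, 239, 37, 20, 211] [388.8626 248.1611] [ 0.4439 -0.1883  0.165 ]
wide_tray [ 0.433  -0.2174  0.0001] 0.63
hook_left [0.6558 0.0745 0.1626] 0.55
scene
   [302, 207, 15, 21, 142] [310.1761 217.1549] [ 0.6469 -0.0396  0.165 ]
   [264, 245, 14, 14, 132] [270.5455 251.6364] [ 0.6388 -0.1671  0.165 ]
   [167, 280, 23, 33, 141] [177.5745 296.8936] [ 0.5801 -0.3254  0.165 ]
wide_tray [ 0.6505 -0.0324  0.0601] 0.92
hook_left [0.6608 0.0797 0.1659] 0.67
hook_right [ 0.6394 -0.1362  0.1685] 0.59
[281.7202 242.0428]
[340.721 192.949]
```

View pics/m6.png

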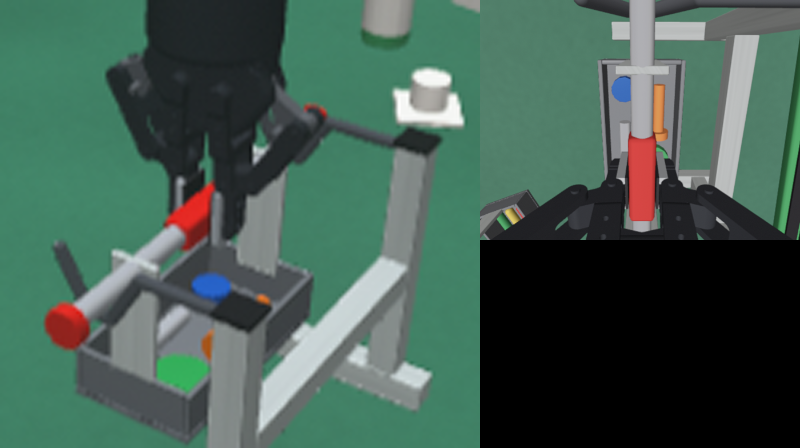

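The right hook's tip at (60,245) stands in front of the bar, which sits down in the V. The wrist view shows the left rod crossing under the bar at (600,5). The lateral moment is about 0.06 N m, so both sides share the load. There is a slight push in −x, so I'll ease off about 1.5 mm with a small −x shift, then release.

play_rows([
  [0,-0.001,-0.001,0,0,0,1],
  [0,-0.001,-0.001,0,0,0,1],
  [0,0,0,0,0,0,1],
  [0,0,0,0,0,0,1],
  [0,0,0,0,0,0,1],
], grip_force=30)

```text
t: 14.98
ee_pos: [0.6502, -0.0296, 0.111]
ee_rot: [2.31, 2.125, 0.004]
force: [0.8, -0.5, 6.5]
finger_gap: 0.0173
```

```bash
python3 s.py
```

```text
14.9833 [ 0.6502 -0.0296  0.111 ] -4.794175731796583 [ 0.0038 -0.0002 -1.    ] [ 0.7945 -0.5007  6.5212] [ 0.0023 -0.2197  0.0208] 0.01731055592052429
top
   [358, 133, 6, 12, 62] [360.6613 138.4839] [ 0.639  -0.1681  0.165 ]
   [202, 136, 6, 12, 61] [204.9508 141.541 ] [0.6624 0.1024 0.165 ]
   [371, 239, 37, 20, 213] [388.8216 248.1737] [ 0.4439 -0.1883  0.165 ]
hook_left [0.6584 0.0723 0.1633] 0.55
scene
   [302, 207, 15, 21, 138] [309.8768 216.8188] [ 0.6459 -0.0388  0.165 ]
   [264, 245, 14, 14, 133] [270.2556 251.4361] [ 0.6381 -0.1669  0.165 ]
   [167, 280, 23, 33, 142] [177.6549 296.7746] [ 0.58   -0.3252  0.165 ]
wide_tray [ 0.648  -0.0309  0.0585] 0.91
hook_left [0.6586 0.0773 0.1681] 0.59
hook_right [ 0.6399 -0.1346  0.1654] 0.85
```

Side force is gone and it still bears 6.5 N, seated with bar mid (0.6507, −0.033). Releasing.

play_rows([
  [0,0,0,0,0,0,0.55],
  [0,0,0,0,0,0,0.45],
  [0,0,0,0,0,0,0.3],
  [0,0,0,0,0,0,0.1],
  [0,0,0,0,0,0,-0.1],
])

```text
t: 15.8
ee_pos: [0.6483, -0.0295, 0.1091]
ee_rot: [-2.312, -2.126, 0.001]
force: [-0.5, 0.8, -0.1]
finger_gap: 0.0468
```

play_rows([
  [0,0,0,0,0,0,-0.1],
  [0,0,0,0,0,0,-0.1],
  [0,0,0,0,0,0,-0.1],
  [0,0,0,0,0,0,-0.1],
  [0,0,0,0,0,0,-0.1],
])

```text
t: 16.22
ee_pos: [0.6487, -0.0295, 0.1097]
ee_rot: [-2.312, -2.127, -0.0]
force: [-0.4, 0.7, 0.2]
finger_gap: 0.047
```

```bash
python3 s.py
```

```text
16.2167 [ 0.6487 -0.0295  0.1097] -4.796094536055423 [ 0.0001  0.0001 -1.    ] [-0.3527  0.6711  0.245 ] [-0.0251  0.0458  0.0415] 0.047036495730430374
top
   [358, 133, 6, 13, 66] [360.6212 138.8485] [ 0.6384 -0.1679  0.165 ]
   [202, 136, 6, 12, 62] [204.9032 141.5   ] [0.6625 0.1025 0.165 ]
   [371, 239, 37, 20, 212] [388.6415 248.2406] [ 0.4438 -0.1879  0.165 ]
hook_left [0.6589 0.0772 0.1643] 0.64
scene
   [301, 205, 22, 23, 226] [312.8584 215.2301] [ 0.6482 -0.031   0.165 ]
   [264, 245, 13, 14, 130] [269.9308 251.2385] [ 0.6373 -0.1667  0.165 ]
   [167, 280, 23, 33, 142] [177.6549 296.7746] [ 0.58   -0.3252  0.165 ]
wide_tray [ 0.6507 -0.0326  0.0564] 0.66
hook_left [0.6621 0.0743 0.1691] 0.59
hook_right [ 0.6393 -0.1329  0.169 ] 0.52
```

Free and barely moved (under 1 mm). Withdrawing straight up.

play_rows([
  [0,0,-0.005,0,0,0,-0.1],
  [0,0,-0.01,0,0,0,-0.1],
  [0,0,-0.02,0,0,0,-0.1],
  [0,0,-0.03,0,0,0,-0.1],
  [0,0,-0.035,0,0,0,-0.1],
])

```text
t: 17.03
ee_pos: [0.648, -0.0295, 0.19]
ee_rot: [-2.311, -2.125, 0.003]
force: [1.1, 0.3, 0.7]
finger_gap: 0.0469
```

play_rows([
  [0,0,-0.035,0,0,0,-0.1],
  [0,0,-0.035,0,0,0,-0.1],
  [0,0,-0.02,0,0,0,-0.1],
  [0,0,0,0,0,0,-0.1],
  [0,0,0,0,0,0,-0.1],
])

```text
t: 17.45
ee_pos: [0.6491, -0.0295, 0.263]
ee_rot: [2.311, 2.125, 0.003]
force: [0.4, 0.1, -0.9]
finger_gap: 0.0471
```

play_rows([
  [0,-0.04,0,0,0,0,-0.1],
  [0,-0.04,0,0,0,0,-0.1],
  [0,-0.04,0,0,0,0,-0.1],
  [0,-0.04,0,0,0,0,-0.1],
  [0,0,0,0,0,0,-0.1],
])

```text
t: 17.87
ee_pos: [0.5143, -0.0182, 0.2602]
ee_rot: [-2.308, -2.123, 0.008]
force: [-0.3, -0.1, -0.4]
finger_gap: 0.0467
```

```bash
python3 s.py; python3 - <<'E'
from chk import *
q=grab_frame("scene"); t=grab_frame("top"); print(spotter.pinpoint(q,"small_tray")[:1],status.observe()["force"])
a=np.hstack([cv2.resize(q["img"][150:300,240:400],(430,403),interpolation=cv2.INTER_CUBIC),cv2.resize(t["img"][70:200,170:390],(370,403))])
cv2.imwrite("pics/m7.png",a[:,:,::-1])
E
```

```text
17.8667 [ 0.5143 -0.0182  0.2602] -4.783522325878165 [-0.008   0.0007 -1.    ] [-0.3397 -0.0783 -0.3712] [-0.0463  0.0432  0.0481] 0.04674525932259494
top
   [202, 136, 5, 12, 50] [204.4 141.5] [0.6626 0.1034 0.165 ]
   [389, 239, 19, 12, 102] [398.049  244.1275] [ 0.4488 -0.2048  0.165 ]
scene
   [302, 205, 24, 23, 236] [314.0169 214.6483] [ 0.6491 -0.0281  0.165 ]
   [264, 245, 13, 14, 131] [269.9542 251.1985] [ 0.6373 -0.1666  0.165 ]
   [167, 280, 23, 33, 141] [177.5745 296.8936] [ 0.5801 -0.3254  0.165 ]
wide_tray [ 0.6526 -0.0301  0.0577] 0.74
hook_left [0.662  0.0751 0.1676] 0.54
hook_right [ 0.6417 -0.1347  0.169 ] 0.71
[{'centre': [0.4331, -0.2165, 0.0036], 'confidence': 0.63}] [ 0.3942 -0.8525  0.7281]
```

View pics/m7.png

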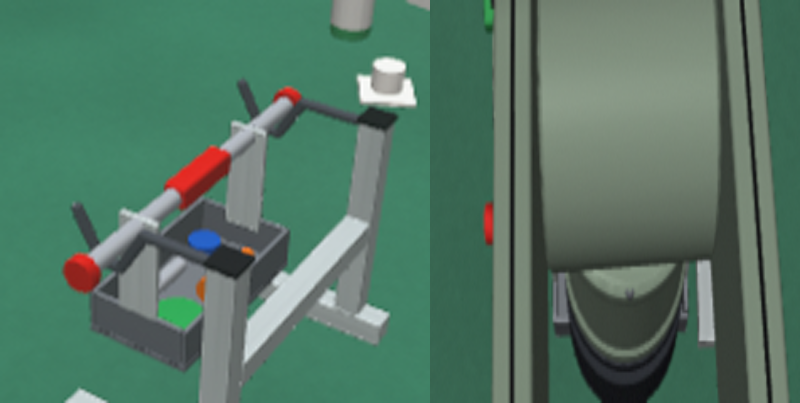

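The tray hangs level and free, with the bar down in both V's: the right one at about (115,255) and the left one at (275,125). The gripper is clear and nothing is moving, so I'm handing in.

```bash
python3 -c "
from bench import order
print(order.close_job())"
```

```text
the job is handed in; nothing more can be done
None
```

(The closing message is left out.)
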